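# Set the inspection mirror's tilt

### The job

Set the rectangular inspection mirror for a mechanic standing at the bench: push it over on its stiff hinge until it leans back, away from the robot, 25 degrees past upright, then let go and see that it stays there. Leave the round mirror beside it as it is.

Things in the scene. Friction and masses are not known exactly. Their poses are not given: they have to be found in the camera images.
- rect_stand: grey steel foot, 110 (x) x 120 (y) x 10 mm, screwed to the bench left or right of the vice, carrying the rectangular mirror (round mirror: other side). Origin: centre of its underside, on the bench; z up; x level, from the mirror's glass (robot's side) to its back, up to 20 degrees off straight ahead. The tilt hinge runs along the foot's y axis, 55 mm above the origin
- rect_mirror (a joint): tilt of the rectangular mirror, rad: 0 = upright, positive = top leaning back (toward the foot's +x, away from the robot), negative = leaning toward the robot; range -0.9 to 0.9, starts at -0.5 to -0.15. Dry friction in the hinge, about 0.3 N m: it stays where it is left; a level push of 2 to 4 N near the top edge moves it
- rect_top (a point): middle of the top edge of the rectangular mirror, a black-framed plate 150 wide x 120 high x 12 mm thick, glass on the robot's side; 140 mm from the hinge line, half-way through the plate's thickness; the plate's lower edge is 20 mm from the hinge. Upright, this point is 195 mm above the bench
- round_top (a point): top of the rim of the round mirror (black-framed disc, 120 mm across, 12 mm thick, centre 80 mm from its hinge) on a foot like the other's; 140 mm from its hinge line. To be left alone
Things that resemble listed ones, but are neither listed nor needed, are in the scene too. What is shaped like the rect_stand but turquoise is not meant.

How it is judged:
By the outcome, as a careful person would: the job done as asked, in the order asked, and still so for the second after the job is handed in, with the robot touching nothing.
It also fails if it takes over 38 s, if anything falls off the work surface, if the arm or the gripper's body presses on something with over 40 N, if the wrist force passes 120 N, or if a joint passes its speed limit or range.

### The arm

A 7-joint arm with a two-finger parallel gripper is mounted at the origin on a cart in front of the work surface, level with it; the furniture and walls round the work are solid. World frame = base frame: x ahead of the robot, y to its left, z up, the work surface at z = 0. Lengths are in m, angles in rad, forces in N, time in s.
With the tool pointing down it reaches from about 0.4 to 0.85 m from the base axis. Payload 10.4 kg.
Tool frame: the origin (TCP) lies at the very end of the fingers, on their centre line; the grasp point (between the pads) lies 19 mm behind it; z points along the fingers, y is the line along which they close (so a half turn about z gives the same grasp; the last joint's range is limited). The gripper opens to 85 mm and grips with 20 to 120 N. Pads are 22 mm wide; open, the fingers measure 114 mm over their backs; the gripper's body (76 mm by 85 mm) begins 54 mm behind the grasp point. The pads swing forward as they close: fully open they stand 13 mm farther back than shut.
Start: joints at [-1.29, 0.332, -0.065, 1.46, 0.022, 1.35, -0.088], TCP at [0.187, 0.596, 0.231] pointing down, gripper open.
Joint ranges: [-2.6, 2.6], [-0.5, 2.12], [-1.47, 1.34], [0.16, 2.42], [-1.27, 4.41], [0.06, 2.06], [-2.6, 2.6]. Speed limits (rad/s): [2.22, 2.22, 2.79, 2.79, 3.14, 3.14, 3.14].

### API

Orientations are given as a unit quaternion [w, x, y, z].
In Python, from cell import robot gives the robot as it stands. The module is installed in compiled form; this text tells all that it offers. Calls block until the motion is done:
- robot.movep(position, orientation): joint-space move of the TCP to a pose.
- robot.servo_line(position, max_speed=0.15, frame=None, max_force=None): straight line of the TCP; frame=None keeps the orientation; max_speed is the mean speed in m/s. With max_force (N) it stops when the force on the tool has changed by that much, and returns True; else False.
- robot.move_j(angles): joint-space move.
- robot.release() and robot.close_gripper(strength=None): open the fingers fully, or close them until they stop; strength is the grip in N (None keeps the last).
- robot.pause(seconds).
- robot.solve_ik(position, orientation): joint angles nearest the present ones, or None.
- robot.capture(name): name is "scene" or "top" or "wrist"; returns a dict with "color" (400x640x3 uint8, red, green, blue), "intrinsics" (3x3 intrinsics, pixels), "k1" (the pictures are not rectified: a ray, as slopes to the right and down, at radius r is drawn at 1 + k1 r^2 times it, then the intrinsics apply), "R" (3x3) and "t" (3): a world point X has camera coordinates R X + t; the wrist camera has in their place "tool_from_camera" (4x4, takes a point from camera to tool coordinates, whose origin is the TCP and whose axes are the flange's). Camera axes: x right, y down, z forward; pixel columns grow to the right and rows downward; lengths in m; the calibration is good to about 2 mm. A picture is of the moment at which its call begins: read the wrist's pose just before it. There is no depth.
A pose or a line that the arm cannot do raises robot.IKError and nothing moves.
- robot.sign_off(): hands the job in; it is judged then, once.
Readings, each from a call of its own:
- robot.current_time(): time.
- robot.current_joints(): joint angles.
- robot.current_qd(): joint speeds.
- robot.current_joint_torque(): joint torques, N m.
- robot.current_tcp_pos(): TCP position.
- robot.current_orientation(): TCP orientation.
- robot.current_contact_force(): force on the tool from outside, world axes, zero at the start.
- robot.current_wrist_torque(): the same for the moment, N m.
- robot.current_grip_width(): finger opening in m.
- robot.current_grasp_force(): force on a finger pad.
Only numpy, scipy, OpenCV 4.12 (cv2) and the standard library are available. Lean on these libraries where they do the work, as an engineer would, in place of code of your own. Each camera call takes 0.05 s, during which the arm holds its last target. There are 200 camera calls.

## Working session

There is one attempt and no reset: what is moved stays moved. The work goes in short steps, each a Python script; the robot and the scene stay as the last script left them, time stands still between calls to the robot, and variables do not carry over. Pictures are saved under pics/ and viewed, at most 10 in all, crops included, and the job is handed in when it is done.

```bash
mkdir -p pics; python3 - <<'E'
from cell import robot
import cv2,pickle
d={}
for n in("scene","top"):
    c=robot.capture(n);d[n]=c;cv2.imwrite(f"pics/{n}0.png",c["color"][:,:,::-1])
    print(n,c["intrinsics"],c["k1"],c["R"],c["t"])
pickle.dump(d,open("d.pkl","wb"))
print(robot.current_time(),robot.current_orientation())
E
```

```text
scene [[437.96205082   0.         318.90154795]
 [  0.         437.96205082 204.67397031]
 [  0.           0.           1.        ]] 0.0312725435847395 [[ 0.68878458 -0.72494237  0.00586248]
 [-0.38723361 -0.37473193 -0.84239309]
 [ 0.6128833   0.57795722 -0.53883163]] [-0.36991403  0.37110788  0.69510833]
top [[412.60142868   0.         323.28903158]
 [  0.         412.60142868 200.18849017]
 [  0.           0.           1.        ]] 0.0027249233162743207 [[-0.00323574 -0.99999194  0.00237622]
 [-0.97524997  0.00263032 -0.22108953]
 [ 0.2210815  -0.00303279 -0.97525062]] [0.05018016 0.61517152 1.03324575]
0.1 [-6.85102092e-05  1.51295914e-01  9.88488308e-01 -6.38054145e-04]
```

View pics/scene0.png

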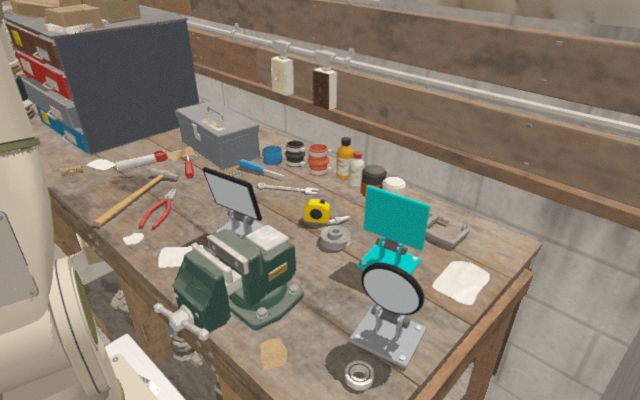

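View pics/top0.png

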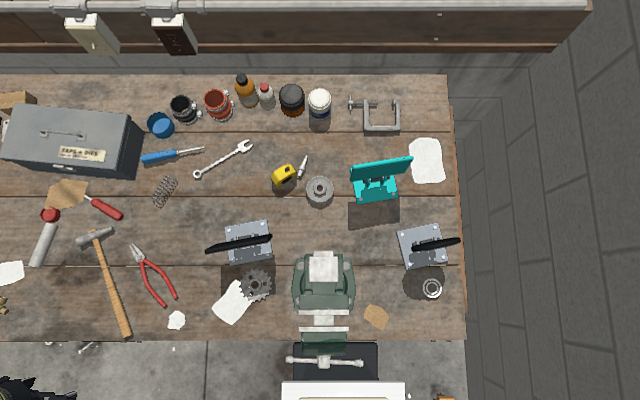

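Candidates: a black-framed rectangular mirror on a grey foot at scene (232,195) / top (240,244), a turquoise look-alike at scene (395,217) / top (380,178), and the round mirror at scene (392,290) / top (430,245). The first fits: grey foot, black-framed rectangle, glass on the robot's side, left of the vice. I'll check it in one enlarged crop.

```bash
python3 - <<'E'
import cv2,numpy as np
s=cv2.imread("pics/scene0.png")[155:255,190:290];t=cv2.imread("pics/top0.png")[205:305,195:295]
f=lambda a:cv2.resize(a,(400,400),interpolation=cv2.INTER_CUBIC)
cv2.imwrite("pics/crop.png",np.hstack([f(s),f(t)]))
E
```

```text
(no output)
```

View pics/crop.png

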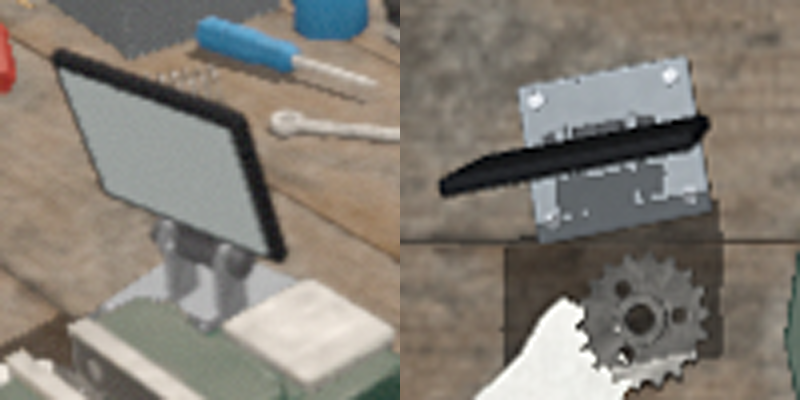

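The crop confirms it: a black-framed rectangular plate on a grey foot. The foot's corners in the top picture are about (225,227), (267,219), (273,256) and (230,265). The plate's top edge in the scene picture runs from (204,168) to (250,185).

```bash
cat >h.py <<'E'
import cv2,numpy as np,pickle
from scipy.optimize import least_squares
def ray(c,uv):
    K=c["intrinsics"];d=np.array([(uv[0]-K[0,2])/K[0,0],(uv[1]-K[1,2])/K[1,1]]);s=d.copy()
    for _ in range(10): s=d/(1+c["k1"]*(s@s))
    return -c["R"].T@c["t"], c["R"].T@np.r_[s,1]
def onz(c,uv,z):
    o,d=ray(c,uv);return o+d*(z-o[2])/d[2]
def proj(c,X):
    p=c["R"]@X+c["t"];s=p[:2]/p[2];s=s*(1+c["k1"]*(s@s));return c["intrinsics"][:2,:2]@s+c["intrinsics"][:2,2]
def pt(x,y,yaw,q,off,lat,r):   # point on plate: off through thickness (+ = back), lat along y, r from hinge
    p=np.array([r*np.sin(q)+off*np.cos(q),lat,.055+r*np.cos(q)-off*np.sin(q)])
    c,s=np.cos(yaw),np.sin(yaw);return np.array([x+c*p[0]-s*p[1],y+s*p[0]+c*p[1],p[2]])
E
python3 - <<'E'
from h import *
d=pickle.load(open("d.pkl","rb"));T,S=d["top"],d["scene"]
cr=lambda u,v,ox,oy:((u+.5)/4-.5+ox,(v+.5)/4-.5+oy)
F=[(120,90),(288,58),(312,205),(142,242)]
P=np.array([onz(T,cr(u,v,195,205),.01) for u,v in F])
print(P.round(4),[np.linalg.norm(P[i]-P[i-1]).round(4) for i in range(4)])
cx,cy=P.mean(0)[:2];fx=P[0]+P[1]-P[2]-P[3];fy=P[0]+P[3]-P[1]-P[2]
print("centre",cx,cy,"yaw",np.arctan2(fx[1],fx[0]),np.arctan2(-fy[0],fy[1]))
yaw0=np.arctan2(fx[1],fx[0])
# scene: outer front corners TL,TR, LL, ; back TL,TR(top)
obs=[(S,cr(54,53,190,155),(-.006,.075,.14)),(S,cr(234,122,190,155),(-.006,-.075,.14)),(S,cr(271,262,190,155),(-.006,-.075,.02)),(S,cr(102,190,190,155),(-.006,.075,.02)),(S,cr(287,253,190,155),(.006,-.075,.02)),
(S,cr(247,117,190,155),(.006,-.075,.14))]
foot=[(T,cr(u,v,195,205),(a*.055,b*.06)) for (u,v),(a,b) in zip(F,[(1,1),(1,-1),(-1,-1),(-1,1)])]
def res(p):
    x,y,yaw,q=p;c,s=np.cos(yaw),np.sin(yaw)
    r=[proj(k,pt(x,y,yaw,q,*a))-uv for k,uv,a in obs]
    r+=[proj(k,np.array([x+c*a[0]-s*a[1],y+s*a[0]+c*a[1],.01]))-uv for k,uv,a in foot]
    return np.ravel(r)
s=least_squares(res,[cx,cy,yaw0,-.3],loss="soft_l1");print(s.x,res(s.x).reshape(-1,2).round(1))
print("top",pt(*s.x,0,0,.14),"target",pt(*s.x[:3],.4363,0,0,.14))
for e in [(440-400,188),(708-400,122)]:print(cr(*e,195,205))
print([proj(T,pt(*s.x,o,l,.14)).round(1) for o in(-.006,.006) for l in(.075,-.075)])
E
```

```text
[[0.5528 0.3221 0.01  ]
 [0.575  0.2063 0.01  ]
 [0.473  0.1871 0.01  ]
 [0.4484 0.302  0.01  ]] [np.float64(0.1063), np.float64(0.1179), np.float64(0.1037), np.float64(0.1175)]
centre 0.5122697494636097 0.254365551388998 yaw 0.18810332528689463 0.20029923961483573
[ 0.51180108  0.25597075  0.16801347 -0.22402503] [[-1.8 -0.2]
 [ 0.1  0.2]
 [ 2.   2. ]
 [ 0.1  1.4]
 [ 1.   1.1]
 [ 0.2 -1.7]
 [-0.7 -1.1]
 [ 0.1 -0.4]
 [-0.2  2. ]
 [-1.5  0.3]]
top [0.48113721 0.25076978 0.19150156] target [0.57013047 0.26586414 0.181885  ]
(204.625, 251.625)
(271.625, 235.125)
[array([203.9, 253.5]), array([268.5, 242.4]), array([203. , 248.4]), array([267.6, 237.3])]
```

```bash
cat >>h.py <<'E'
from scipy.spatial.transform import Rotation as Ro
FX,FY,YAW=.512,.2555,.185; A=.011
push=np.array([np.cos(YAW),np.sin(YAW),0]); side=np.array([-push[1],push[0],0])
def W(x,z): return np.array([FX,FY,0])+x*push+np.array([0,0,z])   # foot frame -> world
def tipx(q,z): return (z-.055)*np.tan(q)-.006/np.cos(q)-A
def quat(sg):
    x=sg*push;z=np.array([0,0,-1.]);return Ro.from_matrix(np.c_[x,np.cross(z,x),z]).as_quat(scalar_first=True)
E
python3 - <<'E'
from cell import robot
from h import *
j0=np.array(robot.current_joints())
best=None
for sg in(1,-1):
    for p in (W(-.12,.26),W(-.12,.157),W(.04,.157)):
        j=robot.solve_ik(p,quat(sg));print(sg,p.round(3),None if j is None else np.round(j,2))
    if j is not None and (best is None or np.abs(j-j0).max()<best[0]):best=(np.abs(j-j0).max(),sg)
sg=best[1];print(sg)
open("sg","w").write(str(sg))
robot.close_gripper(20)
robot.movep(W(-.12,.26),quat(sg))
f=[]
for _ in range(5): robot.pause(.05);f.append(robot.current_contact_force())
print(np.round(f,2),robot.current_time(),robot.current_tcp_pos(),robot.current_grip_width())
c=robot.capture("scene");cv2.imwrite("pics/s1.png",c["color"][:,:,::-1])
E
```

```text
1 [0.394 0.233 0.26 ] [-1.   -0.08  0.35  1.85  0.03  1.36 -2.04]
1 [0.394 0.233 0.157] [-1.01  0.01  0.38  2.   -0.    1.14 -2.01]
1 [0.551 0.263 0.157] [-0.91  0.37  0.49  1.62 -0.19  1.19 -1.76]
-1 [0.394 0.233 0.26 ] [-0.82 -0.06  0.17  1.84  0.01  1.36  1.11]
-1 [0.394 0.233 0.157] [-0.8   0.02  0.17  1.99 -0.    1.14  1.12]
-1 [0.551 0.263 0.157] [-0.68  0.35  0.2   1.61 -0.07  1.19  1.29]
-1
[[ 0.22  0.07  0.13]
 [ 0.6   0.08 -0.29]
 [ 0.64  0.23  0.5 ]
 [-0.09 -0.17  0.4 ]
 [ 0.41  0.71  0.47]] 2.6667 [0.39387015 0.23395297 0.25987266] 9.296185575780951e-05
```

View pics/s1.png

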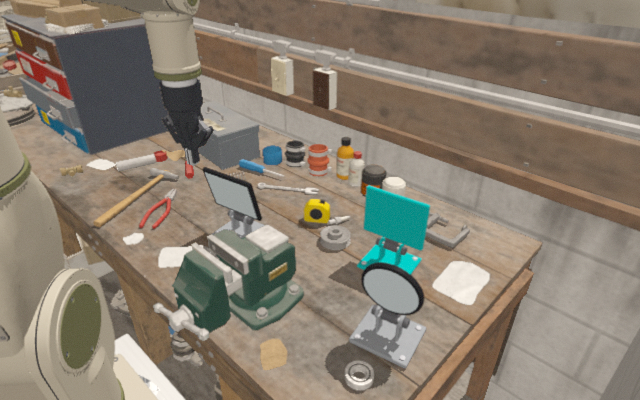

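The picture shows the closed fingers at (190,165), on the glass side of the mirror and clear of everything. I'll push to roughly 17° first, then probe the glass at two heights to measure the actual tilt.

```bash
cat >>h.py <<'E'
def probe(robot,z,q,th=2.0):
    """creep to the glass at height z from 15 mm short of the expected contact; returns tip x in foot frame"""
    robot.servo_line(W(tipx(q,z)-.015,z),.08)
    robot.pause(.1)
    hit=robot.servo_line(W(tipx(q,z)+.012,z),.015,max_force=th)
    p=np.array(robot.current_tcp_pos());x=(p-W(0,0))@push
    robot.servo_line(W(x-.012,z),.08)
    return hit,x,p[2]
E
python3 - <<'E'
from cell import robot
from h import *
robot.servo_line(W(-.12,.157),.15)
q=np.radians(17);z=.157
print(robot.servo_line(W(tipx(q,z)-.03,z),.1,max_force=20),np.round(robot.current_contact_force(),1))
print(robot.servo_line(W(tipx(q,z),z),.05,max_force=20),np.round(robot.current_contact_force(),1))
p=np.array(robot.current_tcp_pos());print(p,(p-W(0,0))@push,tipx(q,z))
robot.servo_line(W(tipx(q,z)-.03,z),.1)
a=probe(robot,.160,q);
b=probe(robot,.105,q)
print(a,b,np.degrees(np.arctan2(a[1]-b[1],a[2]-b[2])),robot.current_time())
E
```

```text
False [-0.5  0.1  0. ]
False [ 0.7 -0.1  0.4]
[0.52618149 0.25809096 0.15718541] 0.014416095925217429 0.013910378969860474
(True, np.float64(0.016307696744310422), np.float64(0.15929640335816186)) (True, np.float64(0.00021567544530867342), np.float64(0.10443954352322847)) 16.34882141817934 10.2333
```

```bash
python3 - <<'E'
from cell import robot
from h import *
robot.servo_line(W(-.03,.157),.15)
c=robot.capture("scene");t=robot.capture("top")
pickle.dump({"scene":c,"top":t},open("d2.pkl","wb"))
f=lambda a:cv2.resize(a,(400,400),interpolation=cv2.INTER_CUBIC)
cv2.imwrite("pics/c2.png",np.hstack([f(c["color"][155:255,190:290,::-1]),f(t["color"][190:290,195:295,::-1])]))
E
```

```text
(no output)
```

View pics/c2.png

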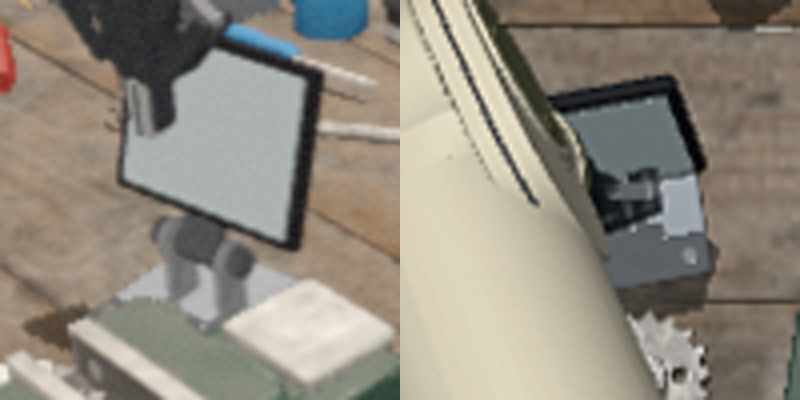

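The picture shows the mirror now leaning back and freestanding. Its top right corner is at crop (323,68) in the scene view and (673,76) in the top view. I'll check the tilt from these, then finish the push, allowing for the ~2 mm offset the probes found.

```bash
python3 - <<'E'
from h import *
d=pickle.load(open("d2.pkl","rb"));T,S=d["top"],d["scene"]
cr=lambda u,v,ox,oy:((u+.5)/4-.5+ox,(v+.5)/4-.5+oy)
us,ut=cr(323,68,190,155),cr(273,76,195,190)
o1,d1=ray(S,us);o2,d2=ray(T,ut)
k=np.linalg.lstsq(np.c_[d1,-d2],o2-o1,rcond=None)[0];A1,B1=o1+k[0]*d1,o2+k[1]*d2
m=(A1+B1)/2;print(m,np.linalg.norm(A1-B1),"foot x",(m-W(0,0))@push,"lat",(m-W(0,0))@side)
for qd in(14,16,18,20,22):
    q=np.radians(qd);g=lambda *a:pt(FX,FY,YAW,q,*a)
    print(qd,g(.006,-.075,.14).round(4),[(proj(S,g(*a))-cr(*b,190,155)).round(1) for a,b in [((.006,-.075,.14),(323,68)),((.006,-.075,.02),(302,247))]],(proj(T,g(.006,-.075,.14))-ut).round(1))
E
```

```text
[0.5680404  0.19154595 0.18845647] 0.00026304875425609795 foot x 0.04332001824553079 lat -0.07317118849536555
14 [0.5648 0.1891 0.1894] [array([-0.3,  0.4]), array([0.2, 1.6])] [0.9 1.3]
16 [0.5694 0.1899 0.1879] [array([0.9, 0.2]), array([0.4, 1.6])] [ 0.7 -0.5]
18 [0.5739 0.1908 0.1863] [array([2.2, 0.1]), array([0.5, 1.6])] [ 0.5 -2.2]
20 [0.5784 0.1916 0.1845] [array([ 3.4, -0. ]), array([0.7, 1.7])] [ 0.3 -3.9]
22 [0.5828 0.1925 0.1826] [array([ 4.5, -0.1]), array([0.9, 1.7])] [ 0.1 -5.5]
```

```bash
python3 - <<'E'
from cell import robot
from h import *
off=.003;z=.157;q=np.radians(23.5)
robot.servo_line(W(tipx(q,z)-.025,z),.12)
print(robot.servo_line(W(tipx(q,z)+off,z),.04,max_force=20))
p=np.array(robot.current_tcp_pos());print(p,(p-W(0,0))@push,tipx(q,z)+off)
robot.servo_line(W(tipx(q,z)-.02,z),.12)
R=[]
for zz in(.163,.098,.098,.163): R.append(probe(robot,zz,q,2.0))
R=np.array(R,float);print(R,np.degrees(np.arctan(np.polyfit(R[:,2],R[:,1],1)[0])),robot.current_time())
robot.servo_line(W(-.03,.157),.15)
c=robot.capture("scene");t=robot.capture("top")
pickle.dump({"scene":c,"top":t},open("d3.pkl","wb"))
f=lambda a:cv2.resize(a,(400,400),interpolation=cv2.INTER_CUBIC)
cv2.imwrite("pics/c3.png",np.hstack([f(c["color"][155:255,190:290,::-1]),f(t["color"][190:290,195:295,::-1])]))
E
```

```text
False
[0.54164423 0.2609978  0.15719854] 0.030149687426426774 0.029808215621667404
[[1.         0.03403393 0.16227929]
 [1.         0.00482593 0.09742233]
 [1.         0.00509189 0.09743958]
 [1.         0.03672379 0.1622741 ]] 25.131808788804232 21.6833
```

View pics/c3.png

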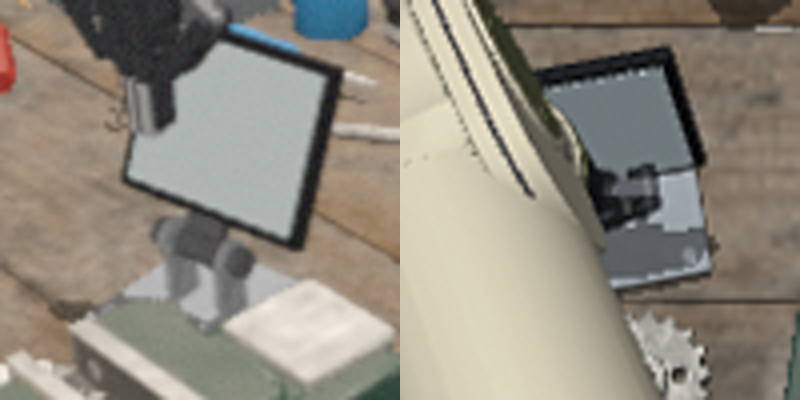

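The plate's top right corner is now at crop (343,70) in the scene view and (669,48) in the top view. The probes read 24 to 26°, so I'll cross-check by triangulation.

```bash
python3 - <<'E'
from h import *
cr=lambda u,v,ox,oy:((u+.5)/4-.5+ox,(v+.5)/4-.5+oy)
for f,a,b in(("d2.pkl",(323,68),(273,76)),("d3.pkl",(343,70),(269,48))):
    d=pickle.load(open(f,"rb"));T,S=d["top"],d["scene"]
    us,ut=cr(*a,190,155),cr(*b,195,190)
    o1,d1=ray(S,us);o2,d2=ray(T,ut)
    k=np.linalg.lstsq(np.c_[d1,-d2],o2-o1,rcond=None)[0];A1,B1=o1+k[0]*d1,o2+k[1]*d2
    m=(A1+B1)/2;x=(m-W(0,0))@push
    print(m,np.linalg.norm(A1-B1),x,"lat",(m-W(0,0))@side,"q from x,z",np.degrees(np.arctan2(x,m[2]-.055)-np.arctan2(.006,.14)))
    # glass side edge line seen in both views
E
```

```text
[0.5680404  0.19154595 0.18845647] 0.00026304875425609795 0.04332001824553079 lat -0.07317118849536555 q from x,z 15.529417469767337
[0.58732787 0.1959767  0.17796912] 0.000266861438797994 0.06309339099238057 lat -0.07236390787405597 q from x,z 24.707566110473895
```

Vision gives 24.7°, and the probes calibrated on the earlier pose give about 25.4°. I'll retreat clear of the plate and check once with an unobstructed view.

```bash
python3 - <<'E'
from cell import robot
from h import *
robot.servo_line(W(-.12,.16),.15);robot.servo_line(W(-.12,.26),.15)
robot.move_j([-1.29,.332,-.065,1.46,.022,1.35,-.088]);robot.pause(.3)
c=robot.capture("scene");t=robot.capture("top");pickle.dump({"scene":c,"top":t},open("d4.pkl","wb"))
f=lambda a:cv2.resize(a,(400,400),interpolation=cv2.INTER_CUBIC)
cv2.imwrite("pics/c4.png",np.hstack([f(c["color"][155:255,190:290,::-1]),f(t["color"][190:290,195:295,::-1])]))
print(robot.current_time())
E
```

```text
25.8167
```

View pics/c4.png

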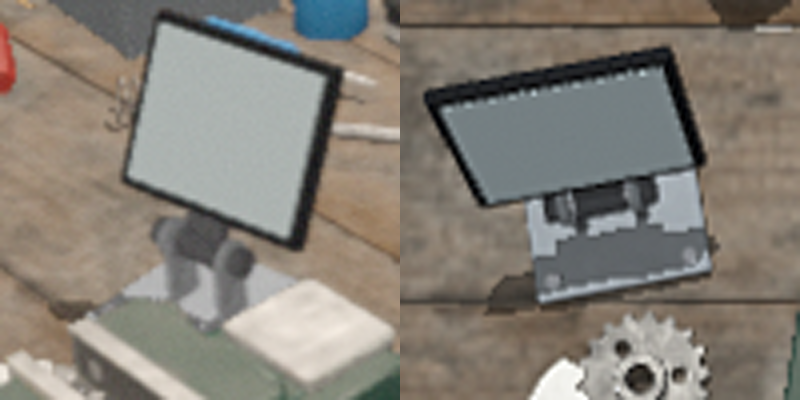

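The plate is unobstructed. Scene crop corners: (161,9), (343,70), (123,182), (302,248). Top crop corners: (425,92), (670,47), (485,208), (705,163).

```bash
python3 - <<'E'
from h import *
cr=lambda u,v,ox,oy:((u+.5)/4-.5+ox,(v+.5)/4-.5+oy)
d=pickle.load(open("d4.pkl","rb"));T,S=d["top"],d["scene"];M=[]
for a,b in(((161,9),(25,92)),((343,70),(270,47)),((123,182),(84,208)),((299,249),(304,164))):
    o1,d1=ray(S,cr(*a,190,155));o2,d2=ray(T,cr(*b,195,190))
    k=np.linalg.lstsq(np.c_[d1,-d2],o2-o1,rcond=None)[0];A1,B1=o1+k[0]*d1,o2+k[1]*d2
    m=(A1+B1)/2;M.append([(m-W(0,0))@push,(m-W(0,0))@side,m[2]]);print(np.round(M[-1],4),np.linalg.norm(A1-B1).round(4))
M=np.array(M)
obs=[(S,cr(161,9,190,155),(.006,.075,.14)),(S,cr(343,70,190,155),(.006,-.075,.14)),(S,cr(123,182,190,155),(-.006,.075,.02)),(S,cr(296,250,190,155),(-.006,-.075,.02)),
(T,cr(25,92,195,190),(.006,.075,.14)),(T,cr(270,47,195,190),(.006,-.075,.14)),(T,cr(84,208,195,190),(-.006,.075,.02)),(T,cr(300,166,195,190),(-.006,-.075,.02))]
r=lambda p:np.ravel([proj(k,pt(*p,*a))-uv for k,uv,a in obs])
s=least_squares(r,[FX,FY,YAW,.43]);print(s.x,np.degrees(s.x[3]),s.fun.round(1))
E
```

```text
[0.0628 0.0747 0.179 ] 0.002
[ 0.0633 -0.0728  0.1781] 0.0011
[0.0059 0.0719 0.0772] 0.0009
[ 0.0081 -0.0729  0.0768] 0.0021
[0.51573242 0.25677995 0.17856832 0.38874829] 22.273636435402064 [ 0.2 -1.2  0.5 -1.1 -1.  -0.   0.1  0.8 -0.9  0.   0.5  0.1 -1.2 -0.
  2.   0.1]
```

```bash
python3 - <<'E'
from h import *
cr=lambda u,v,ox,oy:((u+.5)/4-.5+ox,(v+.5)/4-.5+oy)
d=pickle.load(open("d4.pkl","rb"));T,S=d["top"],d["scene"]
s=lambda u,v:(S,cr(u,v,190,155));t=lambda u,v:(T,cr(u,v,195,205));t2=lambda u,v:(T,cr(u,v,195,190))
b,f=.006,-.006
obs=[(0,*s(54,53),(f,.075,.14)),(0,*s(234,122),(f,-.075,.14)),(0,*s(287,253),(b,-.075,.02)),(0,*s(102,190),(f,.075,.02)),(0,*s(247,117),(b,-.075,.14)),
(1,*s(323,68),(b,-.075,.14)),(1,*t2(273,76),(b,-.075,.14)),
(3,*s(161,9),(b,.075,.14)),(3,*s(343,70),(b,-.075,.14)),(3,*s(123,182),(f,.075,.02)),(3,*s(296,250),(f,-.075,.02)),
(3,*t2(25,92),(b,.075,.14)),(3,*t2(270,47),(b,-.075,.14)),(3,*t2(84,208),(f,.075,.02))]
foot=[(*t(u,v),a) for (u,v),a in zip([(120,90),(288,58),(312,205),(142,242)],[(1,1),(1,-1),(-1,-1),(-1,1)])]
foot+=[(*t2(312,270),(-1,-1)),(*t2(141,304),(-1,1))]
pr=[(1,.0163,.1593),(1,.0002,.1044),(2,.0340,.1623),(2,.0048,.0974),(2,.0051,.0974),(3,.0367,.1623)]
def res(p):
    x,y,w=p[:3];q=p[3:7];o=p[7];D={id(S):p[8:11],id(T):p[11:14]};c,n=np.cos(w),np.sin(w)
    r=[(proj(k,pt(x,y,w,q[i],*a)+D[id(k)])-uv)/.8 for i,k,uv,a in obs]
    r+=[(proj(k,np.array([x+c*.055*a-n*.06*e,y+n*.055*a+c*.06*e,.01])+D[id(k)])-uv)/.8 for k,uv,(a,e) in foot]
    h=(np.array([x,y,0])-W(0,0))@push
    g=[(X-o-h-((z-.055)*np.tan(q[i])-.006/np.cos(q[i])-.011))/.0006 for i,X,z in pr]
    return np.r_[np.ravel(r),g,p[8:14]/.0015,(o-.001)/.0025]
R=least_squares(res,np.r_[FX,FY,YAW,-.22,.27,.42,.43,.001,np.zeros(6)],x_scale=np.r_[[.01]*3,[.1]*4,[.005]*7],loss="soft_l1")
C=np.linalg.inv(R.jac.T@R.jac);print(R.x[:3].round(4),np.degrees(R.x[3:7]),np.degrees(np.sqrt(np.diag(C)[3:7])),R.x[7:].round(4),res(R.x)[-13:].round(1))
E
```

```text
[0.5127 0.2565 0.1828] [-13.37666094  15.7726038   23.95518047  25.08158265] [0.80082455 0.47447597 0.46474795 0.40657524] [ 0.0029 -0.0001  0.0009 -0.     -0.0005 -0.001  -0.001 ] [ 0.4 -0.5  0.1 -0.5  0.   0.5 -0.   0.6 -0.  -0.3 -0.7 -0.6  0.8]
```

The joint fit over all views and probes gives 25.1° ± 0.4°. The mirror stands freely and the arm is clear, so I'm handing in.

```bash
python3 -c "
from cell import robot
print(robot.sign_off(),robot.current_time())"
```

```text
the job is handed in; nothing more can be done
the job is handed in; nothing more can be done
```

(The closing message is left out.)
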